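# Smooth shut the row of lids on the cedar organiser

### The job

Run the fingertips lightly along the row of four lids on the cedar organiser, in one pass from the blue lid to the other end and without lifting away on the way, so that the lids go down one after another and all lie flat. The organiser is only touched: do not pick it up, shove it along or press hard on it, and leave the jar, tin, torch and splint alone. Finish with the hand clear.

Things in the scene. Friction and masses are not known exactly. Their poses are not given: they have to be found in the camera images.
- organiser: loose cedar box 204 mm long (x), 64 wide (y), 34 high, 0.9 kg, on the bench at any yaw, with a row of four lids; origin: centre of its underside. +x runs along the row from the blue lid to the other end. The lids hinge on their blue-end side, free edges rising towards +x: a fingertip moving in +x at lid-top height wipes them down. Over about 4 N of push slides the box
- lid1 (a joint): angle of the blue lid, number 1 from the blue end: 0 = shut flat, up to 0.9 rad as its free edge rises; starts at 0.35 to 0.7. Hinge along the organiser's y at its x = -94 mm, z = 36 mm; plate 44 mm long from the hinge towards +x, 56 mm wide, 4 mm thick, top at z = 38 mm when shut. Stays where it is left; 0.2 N at the free edge moves it
- lid2 (a joint): angle of the white lid, number 2 from the blue end: 0 = shut flat, up to 0.9 rad as its free edge rises; starts at 0.35 to 0.7. Hinge along the organiser's y at its x = -46 mm, z = 36 mm; plate 44 mm long from the hinge towards +x, 56 mm wide, 4 mm thick, top at z = 38 mm when shut. Stays where it is left; 0.2 N at the free edge moves it
- lid3 (a joint): angle of the white lid, number 3 from the blue end: 0 = shut flat, up to 0.9 rad as its free edge rises; starts at 0.35 to 0.7. Hinge along the organiser's y at its x = 2 mm, z = 36 mm; plate 44 mm long from the hinge towards +x, 56 mm wide, 4 mm thick, top at z = 38 mm when shut. Stays where it is left; 0.2 N at the free edge moves it
- lid4 (a joint): angle of the white lid, number 4 from the blue end: 0 = shut flat, up to 0.9 rad as its free edge rises; starts at 0.35 to 0.7. Hinge along the organiser's y at its x = 50 mm, z = 36 mm; plate 44 mm long from the hinge towards +x, 56 mm wide, 4 mm thick, top at z = 38 mm when shut. Stays where it is left; 0.2 N at the free edge moves it
- jar: closed blue plastic jar, 60 mm diameter, 75 mm tall, standing loose beside the organiser; origin at the centre of its underside, z up
- tin: small round aluminium tin with push-fit lid, 70 mm diameter, 32 mm tall, standing loose beside the organiser; origin at the centre of its underside, z up
- torch: white plastic torch lying loose beside the organiser, 130 mm long (x), 34 mm wide and high; origin at the centre of its underside
- splint: orange hard silicone finger splint, a U channel 80 mm long (x), 22 mm wide, 16 mm high, lying loose beside the organiser; origin at the centre of its underside
There are look-alikes about, which are no part of the job. There is more than one size of the organiser; the job needs the smallest.

How it is judged:
By the outcome, as a careful person would: the job done as asked, in the order asked, and still so for the second after the job is handed in, with the robot touching nothing.
It also fails if it takes over 38 s, if anything falls off the work surface, if the arm or the gripper's body presses on something with over 40 N, if the wrist force passes 120 N, or if a joint passes its speed limit or range.

### The arm

A 6-joint arm with a two-finger parallel gripper is mounted at the origin on the work surface. World frame = base frame: x ahead of the robot, y to its left, z up, the work surface at z = 0. Lengths are in m, angles in rad, forces in N, time in s.
With the tool pointing down it reaches from about 0.425 to 0.95 m from the base axis. Payload 3.5 kg.
Tool frame: the origin (TCP) lies midway between the tips of the shut fingers; the grasp point (between the pads) lies 19 mm behind it; z points along the fingers, y is the line along which they close (so a half turn about z gives the same grasp; the last joint's range is limited). The gripper opens to 85 mm and grips with 20 to 120 N. Pads are 22 mm wide; open, the fingers measure 114 mm over their backs; the gripper's body (76 mm by 85 mm) begins 54 mm behind the grasp point. The pads swing forward as they close: fully open they stand 13 mm farther back than shut.
Start: joints at [-1.291, 0.286, 1.577, -0, 1.279, -0.15], TCP at [0.281, -0.614, 0.231] pointing down, gripper open.
Joint ranges: [-2.77, 2.77], [-0.9, 2.22], [0.21, 2.48], [-1.53, 4.67], [0.24, 2.81], [-2.84, 2.84]. Speed limits (rad/s): [2.79, 2.79, 3.14, 3.14, 3.14, 3.14].

### API

Orientations are given as a unit quaternion [x, y, z, w].
In Python, from plant import ctrl gives the robot as it stands.
- The arm moves only by the tool move_arm, never from a script. Its argument "plan" is a list of rows, each an object of numbers: "x", "y", "z": the shift along the tool's x, y, z in m; "yaw": the turn about the tool's z in rad; "fingers": the closure, from 0 (fully open) to 1 (shut). In form: [{"x": .., "y": .., "z": .., "yaw": .., "fingers": ..}, ...]. A call has 1 to 5 rows; each row is the pose to reach, as a shift and turn from the pose commanded when the call began, along the tool's axes at that moment; what a row does not reach only later rows make up. A row lasts 1/10 s, in which the tool goes at most 50 mm and 8.59 degrees, less where a joint would pass 70% of its speed; a pose out of reach is approached as far as the arm can. A call with a gripper value outside its range is refused whole. The fingers move at their own pace and stop on an object; "force" is the grip in N (left out, the last holds). Time passes only in rows, so rows that repeat a pose let the fingers close. It gives the time, the measured TCP pose, the force, the opening and the grip force at its end, in the units of the state.
- ctrl.get_state(): the state, without advancing time (a new reading comes with each control period).
- ctrl.read_camera(name): name is "scene" or "top" or "wrist"; returns the picture (400x640x3 uint8, red, green, blue); there is no depth.
- ctrl.camera_model(name): a dict with "intrinsics" (3x3 intrinsics, pixels), "cam_to_world" (4x4, takes a point from camera to world coordinates); the wrist camera has in their place "tool_from_camera" (4x4, takes a point from camera to tool coordinates, whose origin is the TCP and whose axes are the flange's). Camera axes: x right, y up, looking along -z (the intrinsics and any distortion apply to the point x, -y, -z); pixel columns grow to the right and rows downward; lengths in m; the calibration is good to about 2 mm. A picture is of the moment at which its call begins: read the wrist's pose just before it. camera_model takes no time and is no camera call.
- ctrl.sign_off(): hands the job in; it is judged then, once.
The state is a dict: "time": time; "qpos": joint angles; "dq": joint speeds; "joint_efforts": joint torques, N m; "eef_pos": TCP position; "tcp_rot": TCP orientation; "contact_force": force on the tool from outside, world axes, zero at the start; "wrist_torque": the same for the moment, N m; "opening": opening from 0.0 (shut) to 1.0 (fully open); "finger_force": force on a finger pad.
Only numpy, scipy, OpenCV 4.12 (cv2) and the standard library are available. Lean on these libraries where they do the work, as an engineer would, in place of code of your own. Each camera call takes 0.05 s, during which the arm holds its last target. There are 200 camera calls.

## Working session

There is one attempt and no reset: what is moved stays moved. The work goes in short steps, Python scripts to look and compute and a tool call to move; the robot and the scene stay as the last step left them, time stands still between calls to the robot, and variables do not carry over. Pictures are saved under pics/ and viewed, at most 10 in all, crops included, and the job is handed in when it is done.

Besides the shell and the picture viewer there is one more tool, called after "Call:" by a JSON object that holds its "op" and its "data", one argument or row to a line. move_arm: Moves the arm, as the interface text tells. Its arguments: {"type":"object","properties":{"plan":{"type":"array"},"force":{"type":"number"}},"required":["plan"]}

```bash
mkdir -p pics; python3 - <<'E'
from plant import ctrl
import cv2,numpy as np
np.set_printoptions(precision=4,suppress=True)
for n in ["scene","top"]:
    cv2.imwrite(f"pics/{n}0.png",ctrl.read_camera(n)[:,:,::-1])
    print(n,ctrl.camera_model(n))
s=ctrl.get_state();print(s["time"],s["eef_pos"],s["tcp_rot"])
E
```

```text
scene {'intrinsics': array([[464.1924,   0.    , 308.3589],
       [  0.    , 464.1924, 198.7051],
       [  0.    ,   0.    ,   1.    ]]), 'cam_to_world': array([[ 0.8952, -0.3574,  0.2661,  0.8647],
       [ 0.4454,  0.7337, -0.5131, -0.549 ],
       [-0.0118,  0.5778,  0.8161,  0.9317],
       [ 0.    ,  0.    ,  0.    ,  1.    ]])}
top {'intrinsics': array([[373.5872,   0.    , 315.6165],
       [  0.    , 373.5872, 197.5059],
       [  0.    ,   0.    ,   1.    ]]), 'cam_to_world': array([[-0.1085,  0.9742, -0.1977,  0.4175],
       [-0.9941, -0.1057,  0.0245, -0.0041],
       [ 0.003 ,  0.1992,  0.98  ,  0.8217],
       [ 0.    ,  0.    ,  0.    ,  1.    ]])}
0.1 [ 0.2811 -0.613   0.2301] [ 0.977   0.2133 -0.0001 -0.0011]
```

View pics/top0.png

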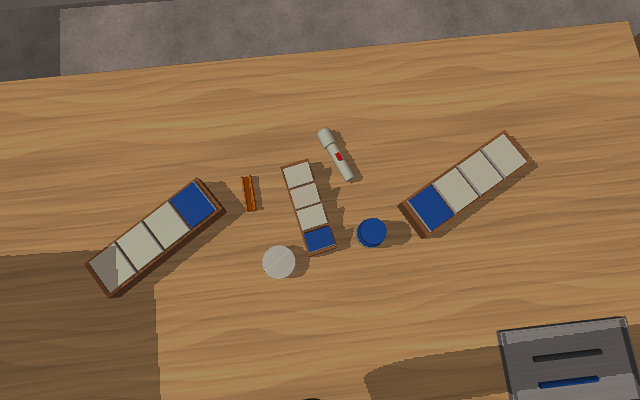

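View pics/scene0.png

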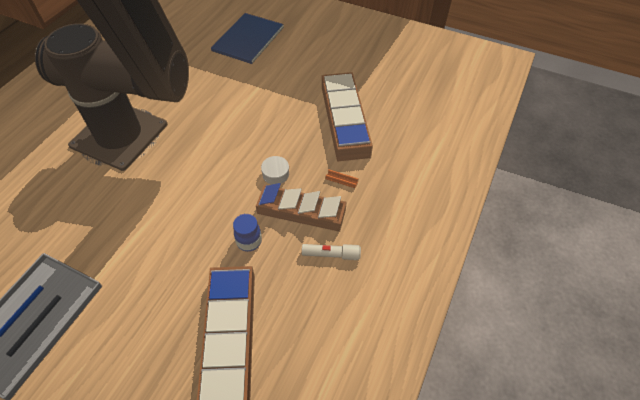

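The organiser is the small middle box: in the top view its far end is near (281–306, 164) and its blue end near (311–336, 250). The jar (372,232) and tin (279,262) flank the blue end, with the torch at (336,155) and the splint at (249,193). I'll zoom in for the corners.

```bash
python3 - <<'E'
import cv2,numpy as np
a=cv2.imread("pics/top0.png")[150:262,262:362]
b=cv2.imread("pics/scene0.png")[172:242,247:357]
a=cv2.resize(a,None,fx=4,fy=4,interpolation=cv2.INTER_CUBIC);b=cv2.resize(b,None,fx=3.6,fy=3.6,interpolation=cv2.INTER_CUBIC)
o=np.zeros((448,800,3),np.uint8);o[:448,:400]=a;o[:b.shape[0],400:400+b.shape[1]]=b[:,:400]
cv2.imwrite("pics/z1.png",o)
E
```

```text
(no output)
```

View pics/z1.png

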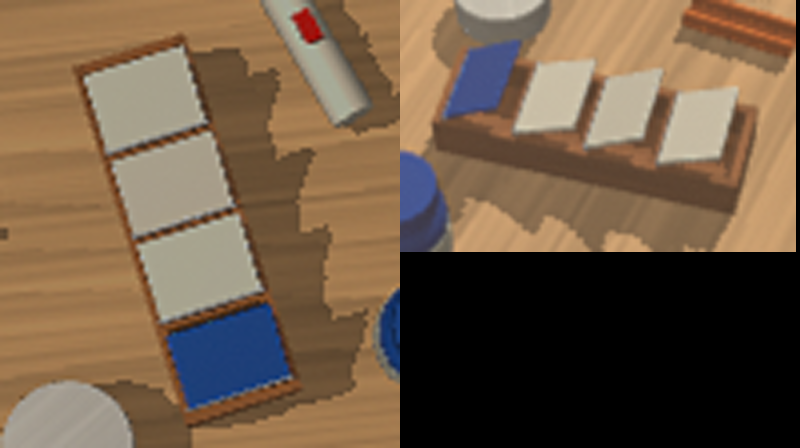

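```bash
cat > h.py <<'E'
import numpy as np
from plant import ctrl
np.set_printoptions(precision=4,suppress=True)
def proj(n,P):
    m=ctrl.camera_model(n);K=m["intrinsics"];T=np.linalg.inv(m["cam_to_world"])
    c=np.atleast_2d(P)@T[:3,:3].T+T[:3,3];p=np.c_[c[:,0],-c[:,1],-c[:,2]]@K.T
    return p[:,:2]/p[:,2:]
def ray(n,uv,z):
    m=ctrl.camera_model(n);K=m["intrinsics"];T=m["cam_to_world"]
    d=np.linalg.inv(K)@[uv[0],uv[1],1];d=T[:3,:3]@[d[0],-d[1],-d[2]];o=T[:3,3]
    return o+d*(z-o[2])/d[2]
def world(p,q):
    c,s=np.cos(p[2]),np.sin(p[2]);q=np.atleast_2d(q)
    return np.c_[p[0]+c*q[:,0]-s*q[:,1],p[1]+s*q[:,0]+c*q[:,1],q[:,2]]
E
python3 - <<'E'
from h import *
from scipy.optimize import least_squares
L,W=.102,.032
# org: far end +x ; +y of box = left of +x
a=lambda u,v:(262+u/4,150+v/4)
b=lambda u,v:(247+(u-400)/3.6,172+v/3.6)
top=[((L,W,.034),a(75,68)),((L,-W,.034),a(184,37)),((-L,-W,.034),a(297,381)),((-L,W,0),a(190,427)),((-L,-W,0),a(298,390))]
sc=[((-L,-W,.034),b(435,122)),((-L,-W,0),b(438,147)),((L,-W,0),b(732,211)),((L,-W,.034),b(740,184)),((L,W,.034),b(756,107))]
for u in [a(75,68),a(184,37),a(297,381)]: print(ray("top",u,.034))
def f(p,sel=(1,1)):
    r=[]
    for n,S,k in(("top",top,sel[0]),("scene",sc,sel[1])):
        if k:r.append((proj(n,world(p,[s[0] for s in S]))-[s[1] for s in S]).ravel())
    return np.concatenate(r)
for sel in((1,1),(1,0),(0,1)):
    R=least_squares(f,[.55,.03,.1],args=(sel,));print(R.x,R.fun)
print("jar",ray("top",(372,231),.075),"tin",ray("top",(279,262),.032),"torch",ray("top",(337,155),.02),"splint",ray("top",(249,193),.012))
E
```

```text
[0.6523 0.0446 0.034 ]
[ 0.6635 -0.0165  0.034 ]
[ 0.4702 -0.0558  0.034 ]
[ 0.5616 -0.0049  0.2087] [-1.4424 -0.9014 -0.8642 -1.8756  0.8369  0.7613 -1.1899 -0.3815 -0.3356
 -0.3697 -1.6789 -0.2257 -1.0223  0.8137  0.1764  0.6943 -1.4087  0.4363
 -0.0914 -0.4764]
[ 0.5603 -0.0061  0.2057] [-0.7246 -0.5032 -0.1175 -1.4025  1.3545  1.3719 -0.7267  0.1262  0.1606
  0.2163]
[ 0.5629 -0.0033  0.2063] [-0.8298 -0.6079 -0.1951  0.4366  0.937   0.4703 -0.6283  0.2089  0.7258
 -0.6767]
jar [ 0.4879 -0.1277  0.075 ] tin [0.4487 0.0668 0.032 ] torch [ 0.6707 -0.0824  0.02  ] splint [0.6069 0.1213 0.012 ]
```

Pose is about (0.562, −0.005), yaw 0.207, with residuals near 1 px, and the fitted size matches the small organiser. Next I move above lid 1 with the fingers shut.

Call:
{"op": "move_arm", "data": {
  "plan": [
    {"x":0.035,"y":-0.035,"fingers":1},
    {"x":0.07,"y":-0.07,"fingers":1},
    {"x":0.105,"y":-0.105,"fingers":1},
    {"x":0.14,"y":-0.14,"fingers":1},
    {"x":0.175,"y":-0.175,"fingers":1}
  ],
  "force": 20
}}

```text
validation failed for argument at $.pl...
```

Call:
{"op": "move_arm", "data": {
  "plan": [
    {"x":0.035,"y":-0.035,"fingers":1},
    {"x":0.07,"y":-0.07,"fingers":1},
    {"x":0.105,"y":-0.105,"fingers":1},
    {"x":0.14,"y":-0.14,"fingers":1},
    {"x":0.175,"y":-0.175,"fingers":1}
  ]
}}

```text
validation failed for argument at $.pl...
```

Call:
{"op": "move_arm", "data": {
  "plan": [
    {"x":0.035,"y":-0.035,"fingers":1},
    {"x":0.07,"y":-0.07,"fingers":1},
    {"x":0.09,"y":-0.1,"fingers":1},
    {"x":0.09,"y":-0.1,"yaw":0.11,"fingers":1},
    {"x":0.09,"y":-0.1,"yaw":0.223,"fingers":1}
  ]
}}

```text
validation failed for argument at $.pl...
```

The rows were probably refused for missing keys, so I'll send every field.

Call:
{"op": "move_arm", "data": {
  "plan": [
    {"x":0.035,"y":-0.035,"z":0,"yaw":0,"fingers":1},
    {"x":0.07,"y":-0.07,"z":0,"yaw":0,"fingers":1},
    {"x":0.105,"y":-0.105,"z":0,"yaw":0,"fingers":1},
    {"x":0.14,"y":-0.14,"z":0,"yaw":0,"fingers":1},
    {"x":0.175,"y":-0.175,"z":0,"yaw":0,"fingers":1}
  ],
  "force": 20
}}

```text
time: 0.6
eef_pos: [0.3676, -0.3794, 0.2307]
tcp_rot: [0.977, 0.213, -0.0, -0.001]
contact_force: [1.2, -0.4, -0.3]
opening: 0.146
finger_force: 0.0
```

Call:
{"op": "move_arm", "data": {
  "plan": [
    {"x":0.035,"y":-0.035,"z":0,"yaw":0,"fingers":1},
    {"x":0.07,"y":-0.07,"z":0,"yaw":0,"fingers":1},
    {"x":0.105,"y":-0.105,"z":0,"yaw":0,"fingers":1},
    {"x":0.14,"y":-0.14,"z":0,"yaw":0,"fingers":1},
    {"x":0.175,"y":-0.175,"z":0,"yaw":0,"fingers":1}
  ]
}}

```text
time: 1.1
eef_pos: [0.4536, -0.1475, 0.231]
tcp_rot: [0.977, 0.213, -0.0, -0.0]
contact_force: [-0.0, -0.4, 0.1]
opening: 0.003
finger_force: 0.0
```

Call:
{"op": "move_arm", "data": {
  "plan": [
    {"x":0.035,"y":-0.035,"z":0,"yaw":0,"fingers":1},
    {"x":0.07,"y":-0.07,"z":0,"yaw":0,"fingers":1},
    {"x":0.09,"y":-0.1,"z":0,"yaw":0,"fingers":1},
    {"x":0.09,"y":-0.1,"z":0,"yaw":0.11,"fingers":1},
    {"x":0.09,"y":-0.1,"z":0,"yaw":0.223,"fingers":1}
  ]
}}

```text
time: 1.6
eef_pos: [0.4935, -0.0195, 0.2307]
tcp_rot: [0.995, 0.103, -0.001, -0.0]
contact_force: [0.4, -0.7, -0.3]
opening: 0.002
finger_force: 0.0
```

```bash
python3 - <<'E'
from h import *
import cv2
s=ctrl.get_state();print(s["time"],s["eef_pos"],s["tcp_rot"],s["contact_force"],s["opening"],s["qpos"])
print(ctrl.camera_model("wrist"))
cv2.imwrite("pics/w1.png",ctrl.read_camera("wrist")[:,:,::-1])
s=ctrl.get_state();print(s["eef_pos"],s["contact_force"])
E
```

```text
1.6 [ 0.4935 -0.0195  0.2307] [ 0.9947  0.1025 -0.0005 -0.0001] [ 0.4161 -0.7161 -0.3073] 0.0022556430536733053 [-0.2453 -0.12    2.0116 -0.0001  1.2511  1.1201]
{'intrinsics': array([[300.9512,   0.    , 318.2983],
       [  0.    , 300.9512, 200.5538],
       [  0.    ,   0.    ,   1.    ]]), 'tool_from_camera': array([[ 0.0005,  0.9588,  0.2842,  0.072 ],
       [ 1.    , -0.0006,  0.    ,  0.0004],
       [ 0.0002,  0.2842, -0.9588, -0.1435],
       [ 0.    ,  0.    ,  0.    ,  1.    ]])}
[ 0.4934 -0.0201  0.2307] [ 0.7032 -0.0882  0.0612]
```

View pics/w1.png

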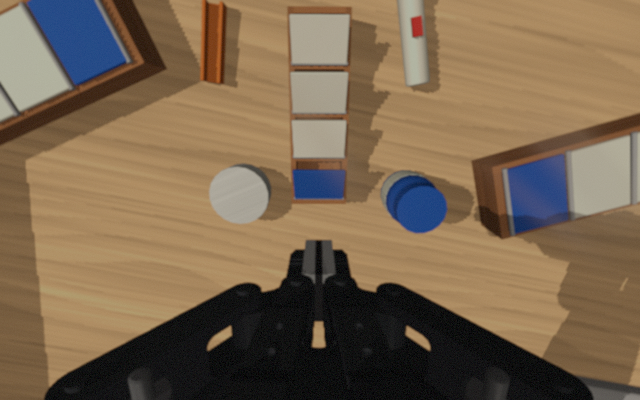

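The wrist view shows the box parallel to the tool x axis and centred (columns 292–347 against fingertips at 319). Its ends are near rows 202 and 8. I'll use these to check the x position.

```bash
python3 - <<'E'
from h import *
from scipy.spatial.transform import Rotation as R
import cv2
m=ctrl.camera_model("wrist");K=m["intrinsics"];T=m["tool_from_camera"]
Rt=R.from_quat([.9947,.1025,-.0005,-.0001]).as_matrix();p=np.array([.4935,-.0197,.2307])
print("tool x yaw",np.arctan2(Rt[1,0],Rt[0,0]))
def wr(u,v,z):
    d=np.linalg.inv(K)@[u,v,1];d=Rt@T[:3,:3]@[d[0],-d[1],-d[2]];o=p+Rt@T[:3,3]
    return o+d*(z-o[2])/d[2]
b=np.array([.562,-.005,.207]);c,s=np.cos(b[2]),np.sin(b[2])
for n,u,v,z in(("blue rim",319.5,200,.034),("far rim",320,9,.034),("L",292,203,.034),("R",347,203,.034),("farL",289,9,.034),("farR",351,9,.034)):
    w=wr(u,v,z);d=w[:2]-b[:2];print(n,w,"box",c*d[0]+s*d[1],-s*d[0]+c*d[1])
im=cv2.imread("pics/w1.png");print(im[120:212:2,319].tolist())
E
```

```text
tool x yaw 0.2053675843142092
blue rim [ 0.4661 -0.0272  0.034 ] box -0.09842407083807522 -0.0020297031074758415
far rim [0.6594 0.0129 0.034 ] box 0.0990376654856425 -0.002519426399232052
L [0.4558 0.0038 0.034 ] box -0.10209055501396266 0.030477426485954383
R [ 0.4691 -0.0598  0.034 ] box -0.10215276276648508 -0.034533995228331116
farL [0.6532 0.043  0.034 ] box 0.09907603774276978 0.028217532448092445
farR [ 0.6657 -0.0172  0.034 ] box 0.098999296646868 -0.03325364707647187
[[118, 135, 145], [146, 166, 173], [144, 164, 172], [143, 162, 171], [145, 164, 173], [143, 162, 171], [143, 163, 172], [144, 163, 171], [143, 163, 172], [143, 162, 172], [143, 163, 171], [142, 161, 170], [143, 162, 170], [145, 164, 172], [144, 162, 171], [144, 163, 171], [147, 164, 173], [146, 164, 172], [140, 156, 164], [89, 104, 124], [59, 88, 130], [47, 74, 109], [54, 86, 126], [54, 82, 121], [58, 83, 124], [103, 61, 57], [122, 69, 42], [117, 65, 39], [117, 64, 37], [116, 63, 31], [119, 65, 36], [116, 61, 29], [119, 65, 36], [119, 63, 32], [114, 57, 21], [118, 63, 33], [117, 61, 30], [118, 60, 26], [118, 61, 29], [116, 84, 79], [70, 93, 133], [53, 89, 135], [93, 131, 167], [96, 136, 169], [94, 135, 167], [96, 138, 171]]
```

All three views agree within about 2 mm. I'll descend over lid 1, then go down gently.

Call:
{"op": "move_arm", "data": {
  "plan": [
    {"x":0,"y":0,"z":0.04,"yaw":0,"fingers":1},
    {"x":0,"y":0,"z":0.08,"yaw":0,"fingers":1},
    {"x":0,"y":0,"z":0.12,"yaw":0,"fingers":1},
    {"x":0,"y":0,"z":0.15,"yaw":0,"fingers":1},
    {"x":0,"y":0,"z":0.15,"yaw":0,"fingers":1}
  ]
}}

```text
time: 2.15
eef_pos: [0.4895, -0.0204, 0.0763]
tcp_rot: [0.995, 0.104, -0.005, -0.002]
contact_force: [-1.3, 1.1, 0.1]
opening: -0.002
finger_force: 0.0
```

Call:
{"op": "move_arm", "data": {
  "plan": [
    {"x":0,"y":0,"z":0.007,"yaw":0,"fingers":1},
    {"x":0,"y":0,"z":0.014,"yaw":0,"fingers":1},
    {"x":0,"y":0,"z":0.021,"yaw":0,"fingers":1},
    {"x":0,"y":0,"z":0.028,"yaw":0,"fingers":1},
    {"x":0,"y":0,"z":0.034,"yaw":0,"fingers":1}
  ]
}}

```text
time: 2.65
eef_pos: [0.4942, -0.0213, 0.0474]
tcp_rot: [0.995, 0.103, 0.001, 0.0]
contact_force: [0.3, -0.2, 0.3]
opening: 0.002
finger_force: 0.1
```

Call:
{"op": "move_arm", "data": {
  "plan": [
    {"x":0,"y":0,"z":0.002,"yaw":0,"fingers":1},
    {"x":0,"y":0,"z":0.004,"yaw":0,"fingers":1},
    {"x":0,"y":0,"z":0.005,"yaw":0,"fingers":1},
    {"x":0,"y":0,"z":0.006,"yaw":0,"fingers":1},
    {"x":0,"y":0,"z":0.006,"yaw":0,"fingers":1}
  ]
}}

```text
time: 3.15
eef_pos: [0.4938, -0.0212, 0.0413]
tcp_rot: [0.995, 0.103, 0.0, 0.0]
contact_force: [0.3, 0.5, 0.0]
opening: -0.004
finger_force: 0.0
```

Call:
{"op": "move_arm", "data": {
  "plan": [
    {"x":0,"y":0,"z":0.0005,"yaw":0,"fingers":1},
    {"x":0,"y":0,"z":0.001,"yaw":0,"fingers":1},
    {"x":0,"y":0,"z":0.001,"yaw":0,"fingers":1},
    {"x":0,"y":0,"z":0.001,"yaw":0,"fingers":1}
  ]
}}

```text
time: 3.55
eef_pos: [0.4938, -0.0212, 0.0404]
tcp_rot: [0.995, 0.103, 0.0, 0.0]
contact_force: [1.2, -0.1, 0.7]
opening: 0.004
finger_force: 0.0
```

Call:
{"op": "move_arm", "data": {
  "plan": [
    {"x":0,"y":0,"z":0.0005,"yaw":0,"fingers":1},
    {"x":0,"y":0,"z":0.001,"yaw":0,"fingers":1},
    {"x":0,"y":0,"z":0.001,"yaw":0,"fingers":1}
  ]
}}

```text
time: 3.85
eef_pos: [0.4937, -0.0212, 0.0392]
tcp_rot: [0.995, 0.103, -0.0, -0.0]
contact_force: [0.4, 0.2, 1.1]
opening: 0.003
finger_force: 0.0
```

```bash
python3 - <<'E'
from h import *
import cv2
a=ctrl.read_camera("scene")[160:250,230:370,::-1];b=ctrl.read_camera("wrist")[:280,220:420,::-1]
o=np.zeros((560,800,3),np.uint8);o[:257,:400]=cv2.resize(a,(400,257),interpolation=3);o[:,400:]=cv2.resize(b,(400,560),interpolation=3)
cv2.imwrite("pics/c2.png",o)
F=[]
for i in range(4):
    ctrl.read_camera("top");s=ctrl.get_state();F.append(s["contact_force"])
print(np.mean(F,0),np.std(F,0),s["eef_pos"],s["tcp_rot"])
E
```

```text
[ 0.2111 -0.0072  0.0151] [0.2835 0.25   0.2065] [ 0.4937 -0.0212  0.0393] [ 0.9947  0.1032 -0.0001 -0.    ]
```

View pics/c2.png

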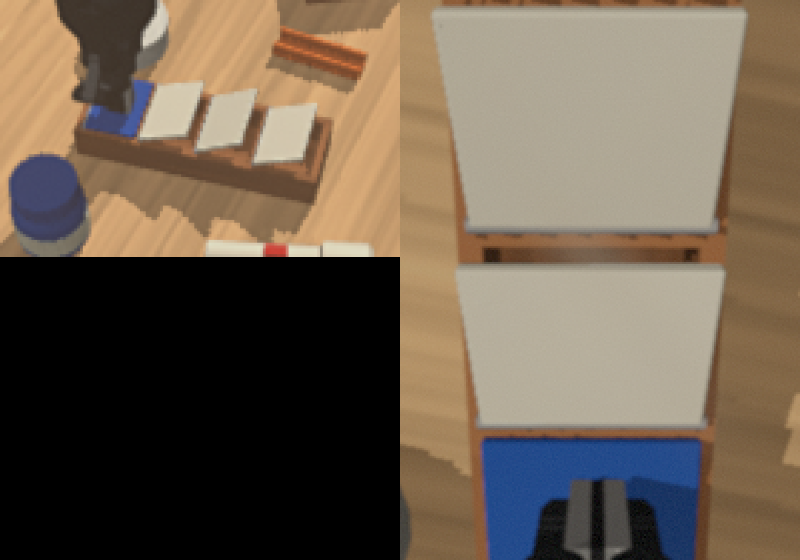

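Lid 1 is nearly flat under the fingertips, centred, and the box has not moved. No contact load yet, so I'll lower a little more.

Call:
{"op": "move_arm", "data": {
  "plan": [
    {"x":0,"y":0,"z":0.0004,"yaw":0,"fingers":1},
    {"x":0,"y":0,"z":0.0008,"yaw":0,"fingers":1},
    {"x":0,"y":0,"z":0.0008,"yaw":0,"fingers":1},
    {"x":0,"y":0,"z":0.0008,"yaw":0,"fingers":1}
  ]
}}

```text
time: 4.55
eef_pos: [0.4937, -0.0212, 0.0385]
tcp_rot: [0.995, 0.103, -0.0, -0.0]
contact_force: [-1.5, -0.1, -1.2]
opening: -0.003
finger_force: 0.0
```

```bash
cat > f.py <<'E'
from h import *
F=[]
for i in range(4):
    ctrl.read_camera("top");s=ctrl.get_state();F.append(s["contact_force"])
print(s["time"],np.mean(F,0),np.std(F,0),s["eef_pos"])
E
python3 f.py
```

```text
4.75 [ 0.2531 -0.3452 -0.2944] [0.2139 0.265  0.4011] [ 0.4938 -0.0212  0.0385]
```

Call:
{"op": "move_arm", "data": {
  "plan": [
    {"x":0,"y":0,"z":0.0002,"yaw":0,"fingers":1},
    {"x":0,"y":0,"z":0.0004,"yaw":0,"fingers":1},
    {"x":0,"y":0,"z":0.0004,"yaw":0,"fingers":1}
  ]
}}

```text
time: 5.05
eef_pos: [0.4938, -0.0212, 0.0381]
tcp_rot: [0.995, 0.103, 0.0, 0.0]
contact_force: [-0.0, 0.2, 0.2]
opening: 0.003
finger_force: 0.0
```

```bash
python3 f.py
```

```text
5.25 [-0.4027 -0.1725 -0.1807] [0.2675 0.2051 0.4282] [ 0.4937 -0.0212  0.0381]
```

The tip is at lid-top height (38.1 mm) with negligible load. Now I slide along the row, with a 2.5 mm ripple so each raised lid is met a little away from its hinge.

Call:
{"op": "move_arm", "data": {
  "plan": [
    {"x":0.0048,"y":0,"z":-0.0012,"yaw":0,"fingers":1},
    {"x":0.0096,"y":0,"z":-0.0025,"yaw":0,"fingers":1},
    {"x":0.0144,"y":0,"z":-0.0025,"yaw":0,"fingers":1},
    {"x":0.0192,"y":0,"z":-0.0023,"yaw":0,"fingers":1},
    {"x":0.024,"y":0,"z":-0.0015,"yaw":0,"fingers":1}
  ]
}}

```text
time: 5.75
eef_pos: [0.5176, -0.0161, 0.0396]
tcp_rot: [0.995, 0.103, -0.0, -0.0]
contact_force: [-1.0, -0.4, 1.2]
opening: 0.002
finger_force: 0.4
```

Call:
{"op": "move_arm", "data": {
  "plan": [
    {"x":0.0048,"y":0,"z":0.0008,"yaw":0,"fingers":1},
    {"x":0.0096,"y":0,"z":0.0013,"yaw":0,"fingers":1},
    {"x":0.0144,"y":0,"z":0.0015,"yaw":0,"fingers":1},
    {"x":0.0192,"y":0,"z":0.0015,"yaw":0,"fingers":1},
    {"x":0.024,"y":0,"z":0.0015,"yaw":0,"fingers":1}
  ]
}}

```text
time: 6.25
eef_pos: [0.5413, -0.0112, 0.0381]
tcp_rot: [0.995, 0.103, 0.0, 0.0]
contact_force: [-1.3, 0.2, 0.6]
opening: 0.001
finger_force: 0.0
```

```bash
python3 - <<'E'
from h import *
import cv2
a=ctrl.read_camera("scene")[160:250,230:370,::-1];b=ctrl.read_camera("wrist")[:280,220:420,::-1]
o=np.zeros((560,800,3),np.uint8);o[:257,:400]=cv2.resize(a,(400,257),interpolation=3);o[:,400:]=cv2.resize(b,(400,560),interpolation=3)
cv2.imwrite("pics/c3.png",o)
E
python3 f.py
```

```text
6.55 [ 0.1239 -0.1515  0.342 ] [0.164  0.2877 0.1979] [ 0.5407 -0.0113  0.0381]
```

View pics/c3.png

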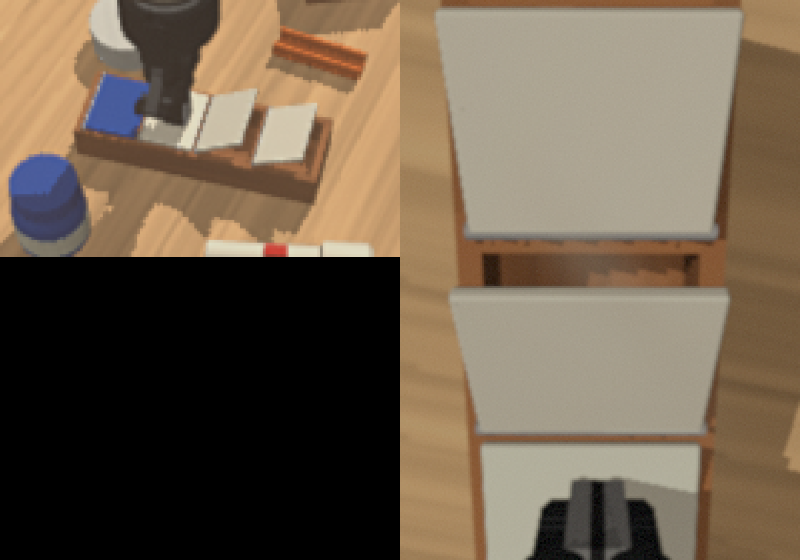

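Lids 1 and 2 are flat, the box is unmoved, and lid 3 is next with its hinge at the same relative place. Continuing.

Call:
{"op": "move_arm", "data": {
  "plan": [
    {"x":0.0048,"y":0,"z":-0.0012,"yaw":0,"fingers":1},
    {"x":0.0096,"y":0,"z":-0.0025,"yaw":0,"fingers":1},
    {"x":0.0144,"y":0,"z":-0.0025,"yaw":0,"fingers":1},
    {"x":0.0192,"y":0,"z":-0.0023,"yaw":0,"fingers":1},
    {"x":0.024,"y":0,"z":-0.0015,"yaw":0,"fingers":1}
  ]
}}

```text
time: 7.05
eef_pos: [0.5644, -0.0063, 0.0396]
tcp_rot: [0.995, 0.103, -0.0, -0.0]
contact_force: [-1.5, -0.6, 0.8]
opening: 0.001
finger_force: 0.4
```

Call:
{"op": "move_arm", "data": {
  "plan": [
    {"x":0.0048,"y":0,"z":0.0008,"yaw":0,"fingers":1},
    {"x":0.0096,"y":0,"z":0.0013,"yaw":0,"fingers":1},
    {"x":0.0144,"y":0,"z":0.0015,"yaw":0,"fingers":1},
    {"x":0.0192,"y":0,"z":0.0015,"yaw":0,"fingers":1},
    {"x":0.024,"y":0,"z":0.0015,"yaw":0,"fingers":1}
  ]
}}

```text
time: 7.55
eef_pos: [0.5883, -0.0013, 0.0381]
tcp_rot: [0.995, 0.103, 0.0, 0.0]
contact_force: [-0.3, -0.3, 1.2]
opening: -0.003
finger_force: 0.2
```

Call:
{"op": "move_arm", "data": {
  "plan": [
    {"x":0.0048,"y":0,"z":-0.0012,"yaw":0,"fingers":1},
    {"x":0.0096,"y":0,"z":-0.0025,"yaw":0,"fingers":1},
    {"x":0.0144,"y":0,"z":-0.0025,"yaw":0,"fingers":1},
    {"x":0.0192,"y":0,"z":-0.0023,"yaw":0,"fingers":1},
    {"x":0.024,"y":0,"z":-0.0015,"yaw":0,"fingers":1}
  ]
}}

```text
time: 8.05
eef_pos: [0.6113, 0.0035, 0.0396]
tcp_rot: [0.995, 0.103, -0.0, -0.0]
contact_force: [-0.4, -1.0, 0.2]
opening: -0.003
finger_force: 0.4
```

Call:
{"op": "move_arm", "data": {
  "plan": [
    {"x":0.0048,"y":0,"z":0.0008,"yaw":0,"fingers":1},
    {"x":0.0096,"y":0,"z":0.0013,"yaw":0,"fingers":1},
    {"x":0.0144,"y":0,"z":0.0015,"yaw":0,"fingers":1},
    {"x":0.0192,"y":0,"z":0.0015,"yaw":0,"fingers":1},
    {"x":0.024,"y":0,"z":0.0015,"yaw":0,"fingers":1}
  ]
}}

```text
time: 8.55
eef_pos: [0.6352, 0.0085, 0.0381]
tcp_rot: [0.995, 0.103, 0.0, 0.0]
contact_force: [-0.7, 0.2, 0.8]
opening: -0.0
finger_force: 0.3
```

Call:
{"op": "move_arm", "data": {
  "plan": [
    {"x":0.008,"y":0,"z":0,"yaw":0,"fingers":1},
    {"x":0.016,"y":0,"z":0,"yaw":0,"fingers":1},
    {"x":0.024,"y":0,"z":0,"yaw":0,"fingers":1},
    {"x":0.032,"y":0,"z":0,"yaw":0,"fingers":1},
    {"x":0.042,"y":0,"z":0,"yaw":0,"fingers":1}
  ]
}}

```text
time: 9.05
eef_pos: [0.6764, 0.0172, 0.0379]
tcp_rot: [0.995, 0.103, -0.0, -0.0]
contact_force: [0.4, -0.1, -0.1]
opening: 0.003
finger_force: 0.0
```

Call:
{"op": "move_arm", "data": {
  "plan": [
    {"x":0.003,"y":0,"z":-0.02,"yaw":0,"fingers":1},
    {"x":0.003,"y":0,"z":-0.05,"yaw":0,"fingers":1},
    {"x":0.003,"y":0,"z":-0.09,"yaw":0,"fingers":1},
    {"x":0.003,"y":0,"z":-0.13,"yaw":0,"fingers":1},
    {"x":0.003,"y":0,"z":-0.16,"yaw":0,"fingers":1}
  ]
}}

```text
time: 9.55
eef_pos: [0.6801, 0.0177, 0.2015]
tcp_rot: [0.995, 0.103, 0.002, 0.0]
contact_force: [0.0, -0.2, -1.1]
opening: 0.001
finger_force: 0.0
```

Call:
{"op": "move_arm", "data": {
  "plan": [
    {"x":-0.04,"y":0.02,"z":0,"yaw":0,"fingers":1},
    {"x":-0.08,"y":0.04,"z":0,"yaw":0,"fingers":1},
    {"x":-0.12,"y":0.06,"z":0,"yaw":0,"fingers":1},
    {"x":-0.16,"y":0.08,"z":0,"yaw":0,"fingers":1},
    {"x":-0.19,"y":0.1,"z":0,"yaw":0,"fingers":1}
  ]
}}

```text
time: 10.05
eef_pos: [0.5119, -0.12, 0.1982]
tcp_rot: [0.995, 0.103, -0.0, 0.0]
contact_force: [0.5, -0.8, 0.4]
opening: -0.0
finger_force: 0.0
```

```bash
python3 - <<'E'
from h import *
import cv2
a=ctrl.read_camera("scene")[150:265,230:370,::-1];b=ctrl.read_camera("wrist")[:,:,::-1];t=ctrl.read_camera("top")[120:280,230:400,::-1]
o=np.zeros((600,800,3),np.uint8);o[:300,:365]=cv2.resize(a,(365,300),interpolation=3);o[:300,400:719]=cv2.resize(t,(319,300),interpolation=3);o[300:,:480]=cv2.resize(b,(480,300))
cv2.imwrite("pics/c4.png",o)
E
python3 f.py
```

```text
10.4 [-0.0956  0.3255  0.641 ] [0.3105 0.6614 0.3765] [ 0.5142 -0.1187  0.1983]
```

View pics/c4.png

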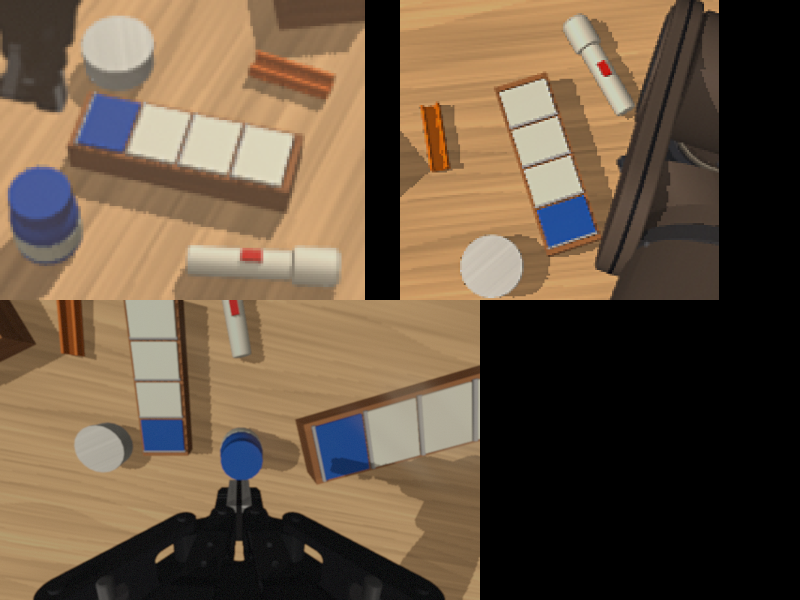

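All four lids lie flat in the three views, the box and neighbouring items are where they were, and the hand is clear at z = 0.198, well above the 75 mm jar.

```bash
python3 -c "
from plant import ctrl
print(ctrl.sign_off())"
```

```text
the job is handed in; nothing more can be done
None
```

I wiped the four lids flat in one light pass from the blue end; the last pictures show the organiser and its neighbours where they were, the hand finished clear, and the job was handed in at about 10.4 s.

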